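# Swap the containers on four lab stations

### The arm

A 7-joint arm with a two-finger parallel gripper is mounted at the origin on the work surface. World frame = base frame: x ahead of the robot, y to its left, z up, the work surface at z = 0. Lengths are in mm, angles in rad, forces in N, time in s.
With the tool pointing down it reaches from about 400 to 875 mm from the base axis. Payload 19.3 kg.
Tool frame: the origin (TCP) lies midway between the tips of the shut fingers; the grasp point (between the pads) lies manip.grip_depth behind it (manip.grip_depth is the distance from the TCP to the grasp point, in mm); z points along the fingers, y is the direction in which the jaws open and shut (so a half turn about z gives the same grasp; the last joint's range is limited). The gripper opens to 85 mm and grips with 20 to 120 N. Pads are 22 mm wide; open, the fingers measure 114 mm over their backs; the gripper's body (76 mm by 85 mm) begins 54 mm behind the grasp point. The pads swing forward as they close: fully open they stand 13 mm farther back than shut.
Start: joints at [-1.4, 0.521, -0.036, 1.599, 0.021, 1.021, -0.113], TCP at [149.069, 606.954, 231.291] pointing down, gripper open.
Joint ranges: [-2.91, 2.91], [-0.3, 2.13], [-1.5, 1.42], [0.17, 2.43], [-1.26, 4.41], [0.16, 1.93], [-2.52, 2.52]. Speed limits (rad/s): [1.89, 1.89, 2.39, 2.39, 3.01, 3.01, 3.01].

### API

Orientations are given as a unit quaternion [x, y, z, w].
In Python, from workcell import manip gives the robot as it stands.
- The arm moves only by the tool play_rows, never from a script. Its argument "commands" is a list of rows, each a list of 7 numbers: the shift along the world's x, y, z in mm, then the turn, a rotation vector about the world's x, y, z in degrees, then the closure in counts, from 0 (fully open) to 255 (shut). A call has 1 to 20 rows; each row shifts and turns the commanded pose from where the row before left it; what a row does not reach is not made up. A row lasts 1/8 s, in which the tool goes at most 62.5 mm and 10.7 degrees, less where a joint would pass 70% of its speed; a pose out of reach is approached as far as the arm can. A call with a gripper value outside its range is refused whole. The fingers move at their own pace and stop on an object; the grip force is fixed at half the most. Time passes only in rows, so rows that do not move let the fingers close. It gives the time, the measured TCP pose, the force and the opening at its end, in the units of the state.
- manip.get_obs(): the state, without advancing time (a new reading comes with each control period).
- manip.capture(name): name is "scene" or "top" or "wrist"; returns a dict with "frame" (384x512x3 uint8, blue, green, red), "fx", "fy", "cx", "cy" (pixels), "rvec" (rotation vector, rad) and "tvec" (3), from world to camera coordinates, as OpenCV has them. Camera axes: x right, y down, z forward; pixel columns grow to the right and rows downward; lengths in mm; the calibration is good to about 2 mm. A picture is of the moment at which its call begins. There is no depth.
- manip.close_job(): hands the job in, once; it reports no verdict.
The state is a dict: "t": time; "joint_pos": joint angles; "qd": joint speeds; "joint_torque": joint torques, N m; "tool_pos": TCP position; "eef_rot": TCP orientation; "contact_force": force on the tool from outside, world axes, zero at the start; "ft_torque": the same for the moment, N m; "width": finger opening in mm.
Only numpy, scipy, OpenCV 4.12 (cv2) and the standard library are available. Lean on these libraries where they do the work, as an engineer would, in place of code of your own. Each camera call takes 0.05 s, during which the arm holds its last target.

### The job

Every container is standing on the wrong station: put the slim round tube on the mixer, the conical flask on the stirrer, the low wide jar on the balance and the square bottle on the cold block, each standing upright in the middle of its pad and let go. Each station holds only one container, so use the empty foam tray as the free spot on the way. Never tip a container over, and leave the small vial on the bench standing where it is.

Things in the scene. Friction and masses are not known exactly. Their poses are not given: they have to be found in the camera images.
- tube: Slim round lab tube with a flat foot and a screw cap, standing: body 30 mm diameter up to 80 mm, off-white; grey cap 31 mm diameter from 80 to 98 mm (the top). About 60 g. Origin: centre of its underside, z up. At the start it stands on the balance or the cold block.
- flask: Conical flask of frosted pale glass with a dark rubber stopper, standing: base 64 mm diameter, narrowing to a straight neck of 27 mm diameter from 66 to 100 mm height, stopper 32 mm diameter from 100 to 115 mm (the top). About 130 g. Origin: centre of its underside, z up. At the start it stands on the balance or the cold block.
- jar: Low wide round jar, white, body 54 mm diameter up to 46 mm, grey screw lid 58 mm diameter from 46 to 62 mm (the top). About 120 g. Origin: centre of its underside, z up. At the start it stands on the mixer or the stirrer.
- bottle: Square amber bottle, body 46 x 46 mm (sides along its x and y axes) up to 62 mm, then a narrow neck and a round black cap 28 mm diameter from 68 to 86 mm (the top). About 150 g. Origin: centre of its underside, z up. At the start it stands on the mixer or the stirrer.
- mixer: Vortex mixer, fixed, does not run: stepped beige case 140 x 112 mm with a dark control panel on its near (-x) step and a round black rubber pad of 90 mm diameter on top, flat, its upper face 100 mm above the bench. Origin: on the bench, straight under the pad's centre. The place of the tube.
- stirrer: Magnetic stirrer, fixed, does not run: white case 165 x 126 mm with two black knobs on its near (-x) face and a flat square white plate 116 x 116 mm on top with a thin grey circle in its middle; the plate's upper face is 100 mm above the bench. Origin: on the bench, straight under the plate's centre. The place of the flask.
- balance: Bench balance, fixed, its pan does not sink: low grey case 180 x 126 mm with a dark display at the near (-x) end and a flat round steel pan of 96 mm diameter, its upper face 65 mm above the bench. Origin: on the bench, straight under the pan's centre. The place of the jar.
- coldblock: Cold block, fixed: bare square aluminium plate 100 x 100 mm, with a row of five small dark holes along each of two edges, set in a white foam base 140 x 130 mm; the plate's flat upper face is 65 mm above the bench. Origin: on the bench, straight under the plate's centre. The place of the bottle.
- tray: The free spot: flat white foam pad 110 x 110 mm, fixed on the bench, with a thin grey circle on it, upper face 10 mm above the bench, empty at the start. Origin: on the bench, under its centre.
- vial: Bystander: small white capped vial standing loose on the bench between the tray and the left-hand (+y) station, 24 mm diameter, 46 mm tall. Origin: centre of its underside. Not to be knocked over or pushed away.

How it is judged (in metres and radians):
At the end, for the whole second after the job is handed in: Tube on the mixer, flask on the stirrer, jar on the balance, bottle on the cold block: each within 15 mm of the middle of its pad, its underside within 6 mm of the pad's height, upright within 0.1 rad, at rest and released (horizontal distance between tube and mixer below 0.015 m and z of tube in the frame of mixer between 0.094 and 0.106 m and angle between each of tube, flask, jar, bottle's own z axis and vertical below 0.1 rad and linear speed of each of tube, flask, jar, bottle below 0.02 m/s and horizontal distance between flask and stirrer below 0.015 m and z of flask in the frame of stirrer between 0.094 and 0.106 m and horizontal distance between jar and balance below 0.015 m and z of jar in the frame of balance between 0.059 and 0.071 m and horizontal distance between bottle and coldblock below 0.015 m and z of bottle in the frame of coldblock between 0.059 and 0.071 m); the robot touches nothing.
It fails at once if a container is tipped over (more than 0.7 rad) (angle between any of tube, flask, jar, bottle's own z axis and vertical above 0.7 rad).
It fails at once if the vial is tipped (more than 0.7 rad) or pushed more than 30 mm (angle between vial's own z axis and vertical above 0.7 rad or distance of vial from where it was at the start of the episode above 0.03 m).
It also fails if it takes over 144 s, if anything falls off the work surface, if the arm or the gripper's body presses on something with over 40 N, if the wrist force passes 120 N, or if a joint passes its speed limit or range.

## Working session

There is one attempt and no reset: what is moved stays moved. The work goes in short steps, Python scripts to look and compute and a tool call to move; the robot and the scene stay as the last step left them, time stands still between calls to the robot, and variables do not carry over. Pictures are saved under pics/ and viewed, and the job is handed in when it is done.

Besides the shell and the picture viewer there is one more tool, called after ">>>" as a command line: name --pt "numbers of a row" for each row, then --argument value for the rest. play_rows: Moves the arm, as the interface text tells. Its arguments: {"type":"object","properties":{"commands":{"type":"array","items":{"type":"array","items":{"type":"number"}}}},"required":["commands"]}

```bash
mkdir -p pics; ls; python3 - <<'E'
from workcell import manip
import cv2
print(manip.get_obs()); print(manip.grip_depth)
for n in ("scene","top","wrist"):
    c=manip.capture(n); cv2.imwrite(f"pics/{n}0.png",c["frame"]); print(n,c["fx"],c["fy"],c["cx"],c["cy"],c["rvec"],c["tvec"])
E
```

```text
pics
{'t': 0.0, 'joint_pos': array([-1.40019884,  0.52199753, -0.03628489,  1.60000687,  0.02123021,
        1.02106209, -0.11279413]), 'qd': array([ 8.77169835e-04,  1.27619299e-03, -6.50563866e-04, -2.50942961e-05,
        5.32326611e-04, -1.33530235e-03, -7.02014258e-05]), 'joint_torque': array([-4.33090536e-03, -9.27151251e+01,  1.97829522e+00, -3.69937491e+01,
        1.77944941e-02,  8.08779529e-03, -2.88422939e-05]), 'tool_pos': array([149.03793098, 606.6359907 , 230.73688729]), 'eef_rot': array([ 1.20120559e-01,  9.92759163e-01, -5.44377209e-04, -3.82438536e-06]), 'contact_force': array([-0.10554712, -0.88161581, -0.33972434]), 'ft_torque': array([-0.05309021,  0.00168387, -0.01364002]), 'width': 85.34789241404089}
18.700000000000003
scene 486.09012140484566 486.09012140484566 253.2602809511563 196.46664054249746 [ 2.18205061  0.84818386 -0.37475587] [-395.81239318 -152.92365844 1401.49237662]
top 373.12812048618576 373.12812048618576 252.19314006297168 194.5588415521525 [ 2.10954928 -2.16062183  0.13058604] [ 34.10322591 533.71334499 992.59073648]
wrist 325.59247985312965 325.59247985312965 257.17755985253547 191.9635770725789 [-2.25532749 -1.77035394 -0.29342527] [-625.55296631  -43.17889722  380.44419389]
```

View pics/scene0.png

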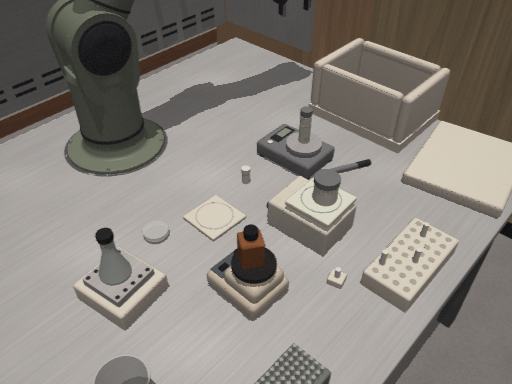

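View pics/top0.png

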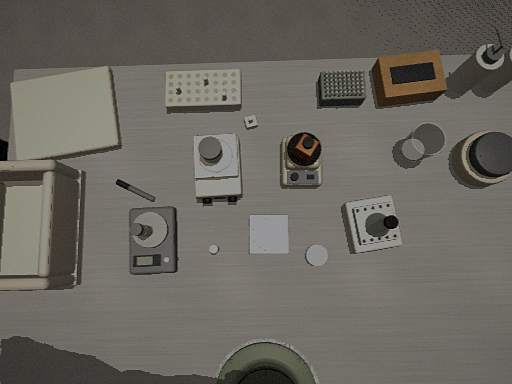

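View pics/wrist0.png

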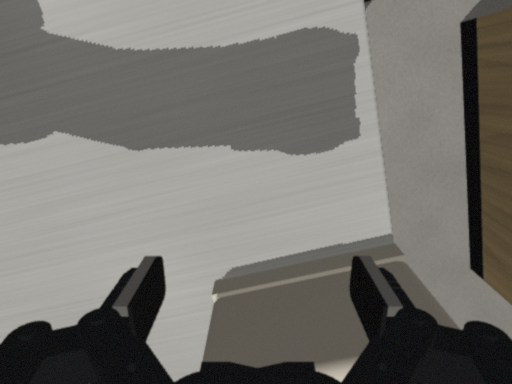

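The top view has +x pointing up and +y to the left. The tube is on the balance (≈150,230), the jar on the stirrer (≈215,150), the bottle on the mixer (≈304,148) and the flask on the cold block (≈375,222). The tray is at (268,234) and the vial at (213,250). I'll zoom in to get accurate contours.

```bash
cat > h.py <<'E'
import numpy as np, cv2
def cam(c):
    K=np.array([[c["fx"],0,c["cx"]],[0,c["fy"],c["cy"]],[0,0,1.]]); R,_=cv2.Rodrigues(np.array(c["rvec"],float)); t=np.array(c["tvec"],float).reshape(3)
    return K,R,t
def pix2plane(c,uv,z):
    K,R,t=cam(c); uv=np.atleast_2d(uv).astype(float)
    d=(R.T@np.linalg.inv(K)@np.c_[uv,np.ones(len(uv))].T).T; o=-R.T@t
    return o+d*((z-o[2])/d[:,2])[:,None]
def proj(c,P):
    return cv2.projectPoints(np.atleast_2d(P).astype(float),np.array(c["rvec"],float),np.array(c["tvec"],float),cam(c)[0],None)[0].reshape(-1,2)
E
python3 - <<'E'
import cv2
im=cv2.imread("pics/top0.png")
def z(n,y0,y1,x0,x1,k): cv2.imwrite(n,cv2.resize(im[y0:y1,x0:x1],None,fx=k,fy=k,interpolation=cv2.INTER_CUBIC))
z("pics/tz1.png",125,280,120,330,3.8)
z("pics/tz2.png",125,280,240,410,4)
E
```

```text
(no output)
```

View pics/tz1.png

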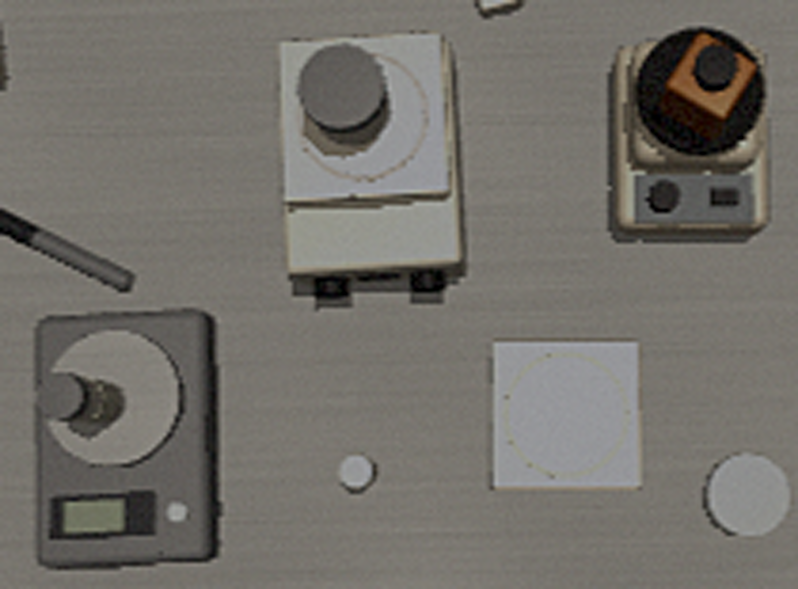

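View pics/tz2.png

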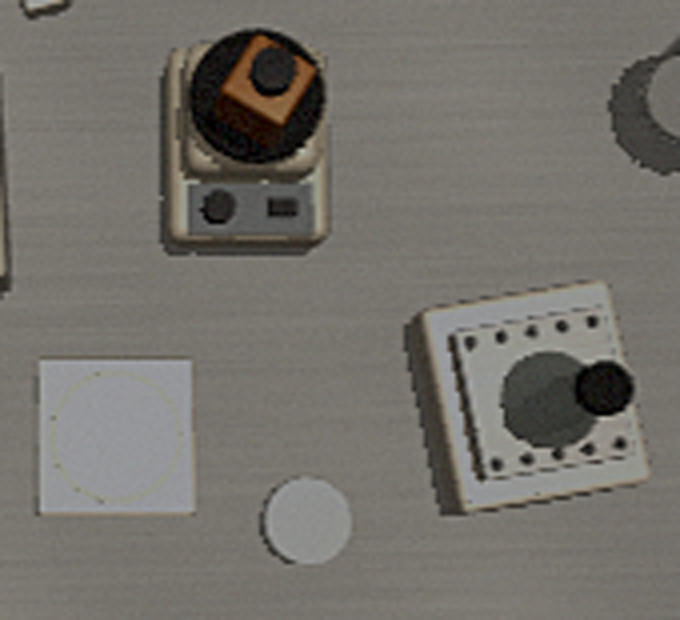

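```bash
cat > m0.py <<'E'
import numpy as np, cv2
from h import *
from workcell import manip
c=manip.capture("top"); im=c["frame"]
k1=lambda p:(np.array(p,float)+.5)/3.8-.5+np.array([120,125])
k2=lambda p:(np.array(p,float)+.5)/4-.5+np.array([240,125])
f=lambda uv,z:np.round(pix2plane(c,uv,z),1)
print("cam pos",-cam(c)[1].T@cam(c)[2])
st=k1([(281,41),(444,34),(449,194),(287,202)]); S=f(st,100); print("stirrer corners",S[:,:2].tolist(),S.mean(0), [np.linalg.norm(S[i]-S[i-1]).round(1) for i in range(4)])
h=k2([(470,343),(592,321),(620,443),(497,465)]); H=f(h,65); print("holes",H.mean(0),[np.linalg.norm(H[i]-H[i-1]).round(1) for i in range(4)])
T=f(k1([(493,341),(639,341),(641,488),(491,488)]),10); print("tray",T.mean(0),[np.linalg.norm(T[i]-T[i-1]).round(1) for i in range(4)])
def circ(pts,z,nm):
    P=f(pts,z)[:,:2]; A=np.c_[2*P,np.ones(len(P))]; s=np.linalg.lstsq(A,(P**2).sum(1),rcond=None)[0]; r=np.sqrt(s[2]+s[0]**2+s[1]**2); print(nm,s[:2].round(1),"diam",2*r.round(1),"res",(np.linalg.norm(P-s[:2],axis=1)-r).round(1).tolist())
circ(k1([(183,398),(150,341),(115,330),(80,346),(68,440),(110,466),(155,448)]),65,"pan")
circ(k2([(192,97),(205,60),(228,37),(258,29),(300,42),(320,68),(326,95),(318,125),(290,153),(255,161),(215,142)]),100,"mixer pad")
circ(k1([(299,88),(343,44),(387,88),(343,132),(312,57),(374,57),(374,119)]),162,"jar lid")
circ(k1([(62,371),(39,397),(62,421),(84,394),(46,378),(80,378)]),65+98,"tube cap")
circ(k2([(575,389),(604,361),(634,388),(604,417)]),65+115,"stopper")
circ(k2([(501,402),(517,366),(547,351),(575,362),(548,448),(518,433),(585,437)]),65,"flask base")
circ(k2([(249,70),(272,47),(297,70),(272,97)]),186,"cap bottle")
B=f(k2([(263,36),(317,70),(276,128),(222,92)]),162); print("bottle shoulder",B[:,:2].tolist(),B.mean(0),[np.linalg.norm(B[i]-B[i-1]).round(1) for i in range(4)])
for i in range(4):
    d=B[i]-B[i-1]; print("edge ang",np.degrees(np.arctan2(d[1],d[0])).round(1))
circ(k1([(339,472),(357,454),(376,472),(357,491)]),46,"vial")
E
python3 m0.py
```

```text
cam pos [ 3.84744217e+02 -7.20649953e-01  1.05982107e+03]
stirrer corners [[689.2, 173.1], [690.9, 58.3], [576.4, 56.7], [573.8, 168.9]] [632.575 114.25  100.   ] [np.float64(115.5), np.float64(114.8), np.float64(114.5), np.float64(112.2)]
holes [ 446.8   -304.375   65.   ] [np.float64(81.8), np.float64(82.5), np.float64(81.9), np.float64(82.2)]
tray [427.175 -21.375  10.   ] [np.float64(108.0), np.float64(108.2), np.float64(107.6), np.float64(109.5)]
pan [444. 295.] diam 92.6 res [0.3, -1.0, 1.4, -0.4, -1.2, 1.8, -1.1]
mixer pad [ 645.5 -120.8] diam 88.0 res [0.4, -1.4, 0.1, 0.6, 0.8, -0.2, -0.4, -0.8, -0.0, 1.1, -0.3]
jar lid [636.5 121.4] diam 58.6 res [-0.5, 0.5, -0.3, 0.3, 0.2, -0.3, 0.2]
tube cap [440.  301.5] diam 30.6 res [0.4, -0.7, 0.8, -1.1, 0.1, 0.5]
stopper [ 440.9 -304.1] diam 33.6 res [0.4, -0.4, 0.3, -0.4]
flask base [ 441.6 -307.8] diam 63.2 res [0.9, -0.8, 1.0, -0.9, -0.2, -0.7, 0.6]
cap bottle [ 635.7 -118.6] diam 30.0 res [-0.6, 0.6, -0.5, 0.5]
bottle shoulder [[665.8, -116.7], [643.1, -149.1], [607.1, -122.2], [630.8, -90.0]] [ 636.7 -119.5  162. ] [np.float64(44.0), np.float64(39.6), np.float64(44.9), np.float64(40.0)]
edge ang -37.3
edge ang -125.0
edge ang 143.2
edge ang 53.6
vial [387.9 128.3] diam 26.2 res [0.1, -0.1, 0.1, -0.1]
```

>>> play_rows --pt "20 -30 8 0 0 -1.1 0" --pt "24 -36 8 0 0 -1.1 0" --pt "24 -36 8 0 0 -1.1 0" --pt "24 -36 8 0 0 -1.1 0" --pt "24 -36 8 0 0 -1.1 0" --pt "24 -36 8 0 0 -1.1 0" --pt "24 -36 4 0 0 -1.1 0" --pt "24 -36 4 0 0 -1.1 0" --pt "24 -36 4 0 0 -1.1 0" --pt "24 -36 4 0 0 -1.1 0" --pt "24 -36 4 0 0 -1.1 0" --pt "24 -36 4 0 0 -1.1 0" --pt "24 -36 4 0 0 -1.1 0" --pt "24 -36 4 0 0 -1.1 0" --pt "24 -36 4 0 0 -1.1 0" --pt "24 -36 0 0 0 -1.1 0" --pt "24 -36 0 0 0 -1.1 0" --pt "24 -36 0 0 0 -1.1 0" --pt "24 -36 0 0 0 -1.1 0" --pt "24 -36 0 0 0 -1.1 0"

```text
t: 2.7
tool_pos: [625.7, -108.1, 315.1]
eef_rot: [0.308, 0.952, 0.0, -0.0]
contact_force: [-0.4, 0.5, 0.2]
width: 85.5
```

```bash
cat > w.py <<'E'
import sys,numpy as np,cv2
from workcell import manip
from h import *
from scipy.spatial.transform import Rotation as Ro
o=manip.get_obs(); c=manip.capture("wrist"); cv2.imwrite("pics/%s.png"%sys.argv[1],c["frame"])
import pickle; pickle.dump(c,open("pics/%s.pkl"%sys.argv[1],"wb"))
R=Ro.from_quat(o["eef_rot"]).as_matrix()
print(o["t"],o["tool_pos"].round(1),"jawaxis deg",np.degrees(np.arctan2(R[1,1],R[0,1])).round(1),"tz",R[:,2].round(4),"w",o["width"].round(1),"F",o["contact_force"].round(1),"q",o["joint_pos"].round(2))
E
python3 w.py w1
```

```text
Traceback (most recent call last):
  File "w.py", line 8, in <module>
    print(o["t"],o["tool_pos"].round(1),"jawaxis deg",np.degrees(np.arctan2(R[1,1],R[0,1])).round(1),"tz",R[:,2].round(4),"w",o["width"].round(1),"F",o["contact_force"].round(1),"q",o["joint_pos"].round(2))
                                                                                                                              ^^^^^^^^^^^^^^^^
AttributeError: 'float' object has no attribute 'round'
```

View pics/w1.png

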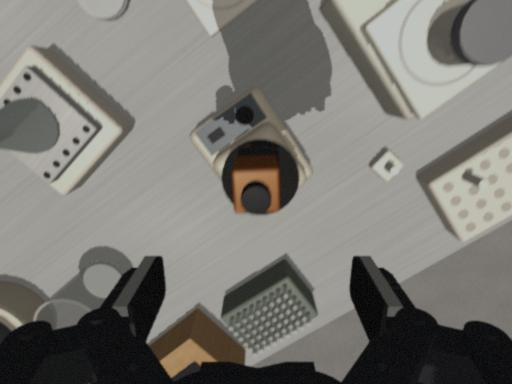

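The wrist view shows the bottle (256,190) with its sides nearly square to the jaws, centred on the mixer pad (260,177). I'll measure from this crop.

```bash
sed -i 's/o\["width"\].round(1)/round(float(o["width"]),1)/' w.py; python3 w.py w1; python3 - <<'E'
import cv2
im=cv2.imread("pics/w1.png"); cv2.imwrite("pics/w1z.png",cv2.resize(im[125:225,205:315],None,fx=6,fy=6,interpolation=cv2.INTER_CUBIC))
E
```

```text
2.75 [ 627.  -113.3  314.8] jawaxis deg 53.9 tz [-0.     -0.0028 -1.    ] w 85.4 F [-3.1 -4.4 -2.6] q [-0.18  0.5   0.4   1.48 -0.2   1.21  1.2 ]
```

View pics/w1z.png

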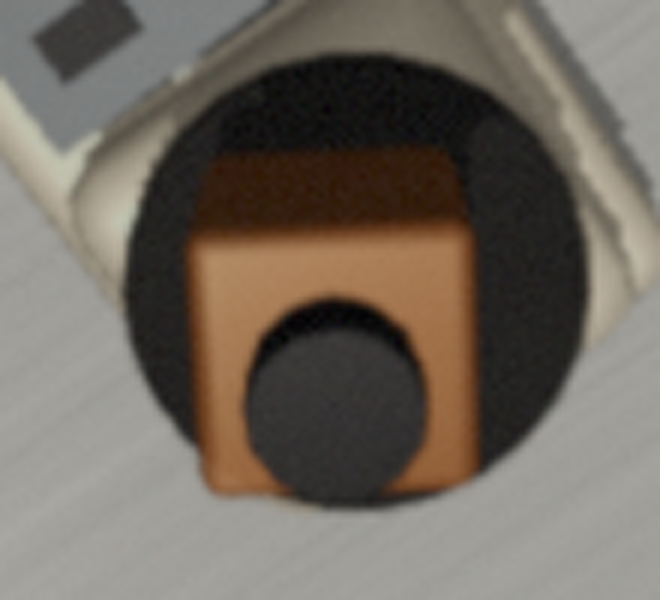

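```bash
cat > m1.py <<'E'
import pickle; from h import *
c=pickle.load(open("pics/w1.pkl","rb"))
k=lambda p:(np.array(p,float)+.5)/6-.5+np.array([205,125])
B=pix2plane(c,k([(190,236),(472,224),(480,484),(205,494)]),162); print(B.round(1).tolist(),B.mean(0).round(1))
for i in range(4): d=B[i]-B[i-1]; print(np.linalg.norm(d).round(1),np.degrees(np.arctan2(d[1],d[0])).round(1))
def circ(pts,z,nm):
    P=pix2plane(c,pts,z)[:,:2]; s=np.linalg.lstsq(np.c_[2*P,np.ones(len(P))],(P**2).sum(1),rcond=None)[0]; r=np.sqrt(s[2]+s[0]**2+s[1]**2); print(nm,s[:2].round(1),"diam",2*r.round(1))
circ(k([(247,415),(427,405),(337,503),(337,330)]),186,"cap")
circ(k([(126,290),(588,280),(360,52),(360,508),(200,115),(520,120)]),100,"pad")
E
python3 m1.py
```

```text
[[608.3, -122.7, 162.0], [632.5, -86.2, 162.0], [668.8, -109.7, 162.0], [644.0, -146.8, 162.0]] [ 638.4 -116.4  162. ]
43.1 146.0
43.8 56.5
43.2 -32.8
44.6 -123.8
cap [ 639.1 -117. ] diam 26.8
pad [ 645.2 -116. ] diam 88.4
```

>>> play_rows --pt "6 -4 -10 0 0 2.5 0" --pt "0 0 0 0 0 0 0" --pt "0 0 0 0 0 0 0" --pt "0 0 0 0 0 0 0"

```text
t: 3.3
tool_pos: [631.0, -110.7, 305.8]
eef_rot: [0.287, 0.958, 0.0, 0.0]
contact_force: [0.7, 0.0, 0.2]
width: 85.3
```

```bash
python3 w.py w2;python3 - <<'E'
import cv2
im=cv2.imread("pics/w2.png"); cv2.imwrite("pics/w2z.png",cv2.resize(im[125:225,205:315],None,fx=6,fy=6,interpolation=cv2.INTER_CUBIC))
E
```

```text
3.3 [ 631.  -110.7  305.8] jawaxis deg 56.7 tz [ 5.e-04  1.e-04 -1.e+00] w 85.3 F [0.7 0.  0.2] q [-0.17  0.51  0.39  1.48 -0.2   1.19  1.24]
```

View pics/w2z.png

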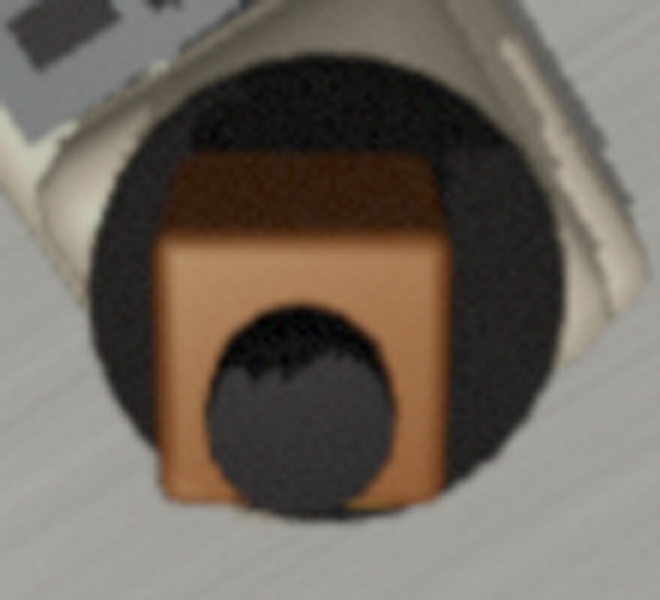

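The bottle is now square to the jaws, with its shoulder spanning zoomed x 157–447 and y 235–500 and its cap at (301,420).

```bash
sed -e 's/w1.pkl/w2.pkl/' -e 's/^B=.*/B=pix2plane(c,k([(155,237),(449,235),(446,500),(161,502)]),162); print(B.round(1).tolist(),B.mean(0).round(1))/' -e 's/^circ(k(\[(247.*/circ(k([(207,415),(394,415),(300,515),(300,320)]),186,"cap")/' -e 's/^circ(k(\[(126.*/circ(k([(90,290),(564,285),(327,54),(327,521),(163,120),(490,115)]),100,"pad")/' m1.py > m2.py; python3 m2.py
```

```text
[[608.6, -123.4, 162.0], [632.6, -86.2, 162.0], [668.7, -109.3, 162.0], [644.3, -147.1, 162.0]] [ 638.5 -116.5  162. ]
42.9 146.5
44.2 57.1
42.9 -32.6
44.9 -122.8
cap [ 637.9 -116.3] diam 28.0
pad [ 645.5 -116. ] diam 88.6
```

>>> play_rows --pt "7 -6 -20 0 0 0 0" --pt "0 0 -30 0 0 0 0" --pt "0 0 -30 0 0 0 0" --pt "0 0 -30 0 0 0 0" --pt "0 0 -28 0 0 0 0" --pt "0 0 -20 0 0 0 0" --pt "0 0 -14 0 0 0 0" --pt "0 0 -6 0 0 0 0" --pt "0 0 0 0 0 0 255" --pt "0 0 0 0 0 0 255" --pt "0 0 0 0 0 0 255" --pt "0 0 0 0 0 0 255" --pt "0 0 0 0 0 0 255" --pt "0 0 0 0 0 0 255" --pt "0 0 0 0 0 0 255" --pt "0 0 0 0 0 0 255"

```text
t: 5.35
tool_pos: [638.6, -117.2, 128.2]
eef_rot: [0.287, 0.958, 0.0, 0.001]
contact_force: [0.1, 1.1, 6.2]
width: 45.1
```

>>> play_rows --pt "0 0 10 0 0 0 255" --pt "0 0 20 0 0 0 255" --pt "0 0 20 0 0 0 255" --pt "-12 6 10 0 0 0 255" --pt "-25 11 0 0 0 0 255" --pt "-30 14 0 0 0 0 255" --pt "-30 14 0 0 0 0 255" --pt "-30 14 0 0 0 0 255" --pt "-30 14 0 0 0 0 255" --pt "-30 14 0 0 0 0 255" --pt "-16 6 -10 0 0 0 255" --pt "-8 3 -25 0 0 0 255" --pt "0 0 -25 0 0 0 255" --pt "0 0 -25 0 0 0 255" --pt "0 0 -25 0 0 0 255" --pt "0 0 -16 0 0 0 255" --pt "0 0 -12 0 0 0 255" --pt "0 0 -6 0 0 0 255" --pt "0 0 0 0 0 0 255"

```text
t: 7.72
tool_pos: [427.0, -21.0, 43.4]
eef_rot: [0.287, 0.958, 0.0, -0.0]
contact_force: [-0.8, -0.0, -0.4]
width: 45.4
```

```bash
python3 w.py w3; python3 -c "
from workcell import manip; import cv2
cv2.imwrite('pics/s3.png',manip.capture('scene')['frame'])"
```

```text
7.725 [427.  -21.   43.4] jawaxis deg 56.7 tz [-0.  0. -1.] w 45.4 F [-0.8 -0.  -0.4] q [-0.25  0.58  0.2   2.25 -0.33  0.34  1.23]
```

View pics/s3.png

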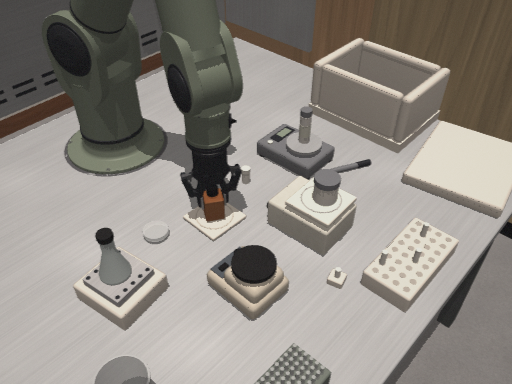

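>>> play_rows --pt "0 0 -4 0 0 0 255" --pt "0 0 -1 0 0 0 255" --pt "0 0 0 0 0 0 255" --pt "0 0 0 0 0 0 0" --pt "0 0 0 0 0 0 0" --pt "0 0 0 0 0 0 0" --pt "0 0 0 0 0 0 0" --pt "0 0 10 0 0 0 0" --pt "0 0 20 0 0 0 0" --pt "0 0 30 0 0 0 0" --pt "0 0 30 0 0 0 0" --pt "0 0 30 0 0 0 0" --pt "0 10 30 0 0 0 0" --pt "0 25 30 0 0 0 0" --pt "2 35 20 0 0 0 0" --pt "3 40 15 0 0 0 0" --pt "3 40 0 0 0 0 0" --pt "2 40 0 0 0 0 0" --pt "0 40 0 0 0 0 0" --pt "0 0 0 0 0 0 0"

```text
t: 10.32
tool_pos: [436.4, 211.3, 253.6]
eef_rot: [0.285, 0.959, 0.0, -0.0]
contact_force: [1.4, -1.0, -0.3]
width: 85.4
```

```bash
python3 w.py w4; python3 -c "
from workcell import manip; import cv2
cv2.imwrite('pics/s4.png',manip.capture('scene')['frame'])"
```

```text
10.325 [436.4 211.3 253.6] jawaxis deg 56.9 tz [-1.e-04  3.e-04 -1.e+00] w 85.4 F [ 1.4 -1.  -0.3] q [-0.83  0.28  0.31  1.94 -0.11  0.93  0.53]
```

View pics/s4.png

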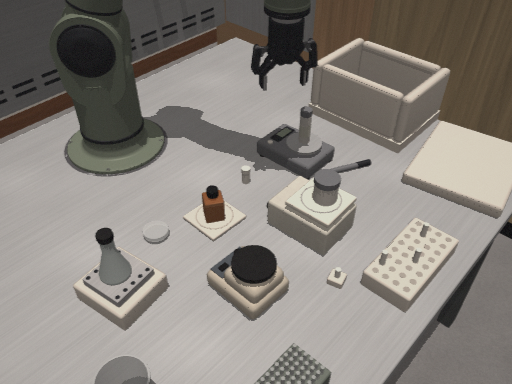

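View pics/w4.png

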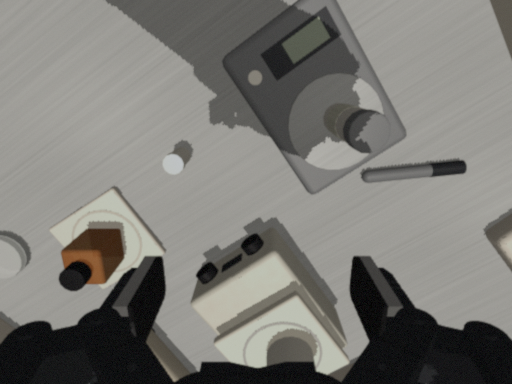

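The bottle now stands on the tray. The wrist view shows the tube cap at about (366,130), on the pan at about (343,122).

```bash
python3 - <<'E'
import cv2
im=cv2.imread("pics/w4.png"); cv2.imwrite("pics/w4z.png",cv2.resize(im[65:180,280:410],None,fx=6,fy=5,interpolation=cv2.INTER_CUBIC))
im=cv2.imread("pics/w4.png"); cv2.imwrite("pics/w4y.png",cv2.resize(im[285:384,205:355],None,fx=5,fy=5,interpolation=cv2.INTER_CUBIC))
E
```

```text
(no output)
```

View pics/w4z.png

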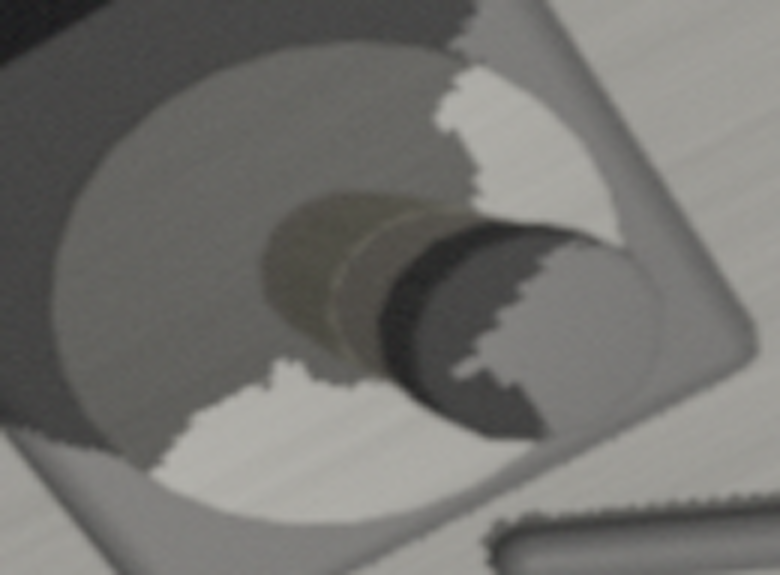

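```bash
python3 - <<'E'
import pickle; from h import *
c=pickle.load(open("pics/w4.pkl","rb"))
k=lambda p:(np.array(p,float)+.5)/np.array([6,5])-.5+np.array([280,65])
def circ(pts,z,nm):
    P=pix2plane(c,pts,z)[:,:2]; s=np.linalg.lstsq(np.c_[2*P,np.ones(len(P))],(P**2).sum(1),rcond=None)[0]; r=np.sqrt(s[2]+s[0]**2+s[1]**2); print(nm,s[:2].round(1),"diam",2*r.round(1),(np.linalg.norm(P-s[:2],axis=1)-r).round(1))
circ(k([(413,338),(660,310),(520,240),(552,438),(620,255),(440,400),(655,350)]),163,"cap")
circ(k([(52,290),(340,41),(500,75),(618,235),(290,524),(120,445),(120,135),(520,455)]),65,"pan")
E
```

```text
cap [440.2 305.6] diam 28.8 [ 0.4  0.2 -0.1  0.3 -0.  -0.5 -0.2]
pan [444.  301.6] diam 95.0 [-0.   0.  -0.2 -0.3  0.6 -0.9  0.6  0.3]
```

View pics/w4y.png

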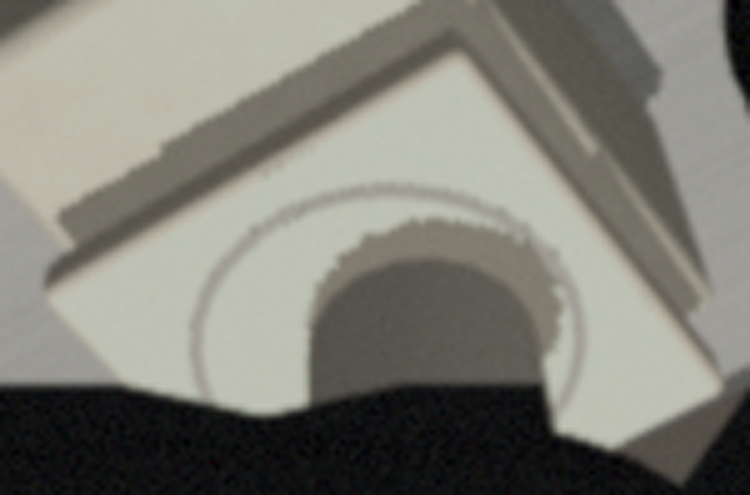

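>>> play_rows --pt "0 20 0 0 0 0 0" --pt "2 35 0 0 0 0 0" --pt "2 30 0 0 0 0 0" --pt "0 8 -10 0 0 0 0" --pt "0 0 -25 0 0 0 0" --pt "0 0 -30 0 0 0 0" --pt "0 0 -30 0 0 0 0" --pt "0 0 -25 0 0 0 0" --pt "0 0 -15 0 0 0 0" --pt "0 0 -10 0 0 0 0" --pt "0 0 0 0 0 0 255" --pt "0 0 0 0 0 0 255" --pt "0 0 0 0 0 0 255" --pt "0 0 0 0 0 0 255" --pt "0 0 0 0 0 0 255" --pt "0 0 0 0 0 0 255" --pt "0 0 0 0 0 0 255"

```text
t: 12.55
tool_pos: [441.4, 302.2, 108.9]
eef_rot: [0.286, 0.958, 0.0, 0.0]
contact_force: [-0.9, -0.4, 7.3]
width: 28.9
```

```bash
python3 w.py w5
```

```text
12.55 [441.4 302.2 108.9] jawaxis deg 56.7 tz [ 7.e-04  7.e-04 -1.e+00] w 28.9 F [-0.9 -0.4  7.3] q [-0.87  0.56  0.22  1.95 -0.2   0.65  0.46]
```

View pics/w5.png

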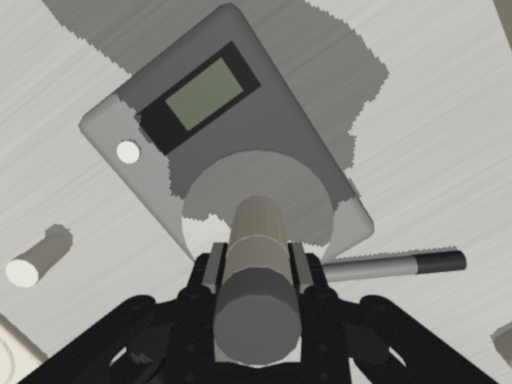

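```bash
python3 - <<'E'
import cv2
im=cv2.imread("pics/w5.png"); cv2.imwrite("pics/w5z.png",cv2.resize(im[140:370,170:350],None,fx=3,fy=2.5,interpolation=cv2.INTER_CUBIC))
E
```

```text
(no output)
```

View pics/w5z.png

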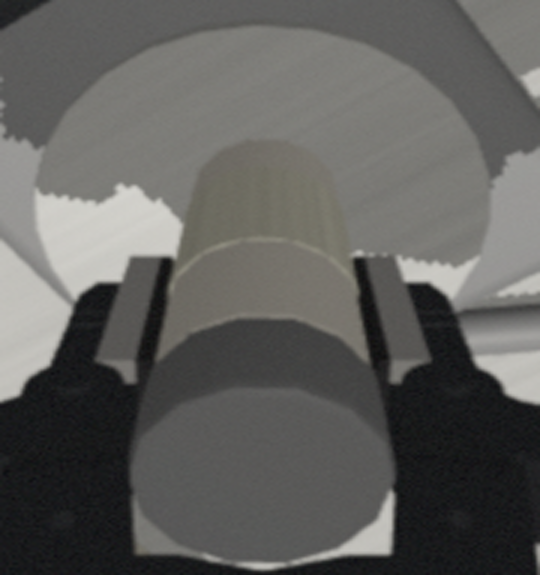

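```bash
python3 - <<'E'
import pickle; from h import *
c=pickle.load(open("pics/w5.pkl","rb"))
k=lambda p:(np.array(p,float)+.5)/np.array([3,2.5])-.5+np.array([170,140])
def circ(pts,z,nm):
    P=pix2plane(c,pts,z)[:,:2]; s=np.linalg.lstsq(np.c_[2*P,np.ones(len(P))],(P**2).sum(1),rcond=None)[0]; r=np.sqrt(s[2]+s[0]**2+s[1]**2); print(nm,s[:2].round(1),"diam",2*r.round(1),(np.linalg.norm(P-s[:2],axis=1)-r).round(1))
circ(k([(132,475),(394,475),(262,388),(262,563),(185,405),(345,405),(165,530),(362,530)]),163,"cap")
circ(k([(263,25),(35,195),(490,200),(130,62),(400,62),(455,305),(70,300)]),65,"pan")
E
```

```text
cap [439.  305.2] diam 29.2 [ 0.2  0.1 -0.2  0.2 -0.   0.1 -0.2 -0.2]
pan [445.1 301.5] diam 96.2 [ 0.7 -0.3 -0.9 -0.3 -0.   0.6  0.1]
```

>>> play_rows --pt "0 0 10 0 0 0 255" --pt "0 0 25 0 0 0 255" --pt "0 0 30 0 0 0 255" --pt "0 0 30 0 0 0 255" --pt "8 -16 30 0 0 0 255" --pt "16 -32 0 0 0 0 255" --pt "19 -38 0 0 0 0 255" --pt "19 -38 0 0 0 0 255" --pt "19 -38 0 0 0 0 255" --pt "19 -38 0 0 0 0 255" --pt "19 -38 0 0 0 0 255" --pt "19 -38 0 0 0 0 255" --pt "19 -38 0 0 0 0 255" --pt "19 -38 0 0 0 0 255" --pt "19 -38 0 0 0 0 255" --pt "12 -31 -20 0 0 0 255" --pt "0 0 -25 0 0 0 255" --pt "0 0 -20 0 0 0 255" --pt "0 0 0 0 0 0 255" --pt "0 0 0 0 0 0 255"

```text
t: 15.1
tool_pos: [648.5, -119.1, 169.5]
eef_rot: [0.286, 0.958, 0.0, 0.001]
contact_force: [-0.1, 0.4, -0.6]
width: 29.0
```

```bash
python3 w.py w6; python3 - <<'E'
import cv2
im=cv2.imread("pics/w6.png"); cv2.imwrite("pics/w6z.png",cv2.resize(im[120:380,130:390],None,fx=2.3,fy=2.3,interpolation=cv2.INTER_CUBIC))
E
```

```text
15.1 [ 648.5 -119.1  169.5] jawaxis deg 56.7 tz [ 1.1e-03 -2.0e-04 -1.0e+00] w 29.0 F [-0.1  0.4 -0.6] q [-0.11  0.67  0.32  1.57 -0.25  0.94  1.28]
```

View pics/w6z.png

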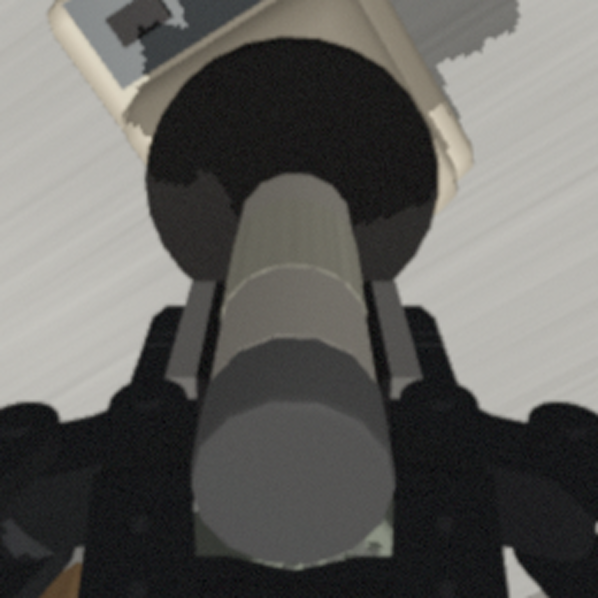

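```bash
python3 - <<'E'
import pickle; from h import *
c=pickle.load(open("pics/w6.pkl","rb"))
k=lambda p:(np.array(p,float)+.5)/2.3-.5+np.array([130,120])
def circ(pts,z,nm):
    P=pix2plane(c,pts,z)[:,:2]; s=np.linalg.lstsq(np.c_[2*P,np.ones(len(P))],(P**2).sum(1),rcond=None)[0]; r=np.sqrt(s[2]+s[0]**2+s[1]**2); print(nm,s[:2].round(1),"diam",2*r.round(1),(np.linalg.norm(P-s[:2],axis=1)-r).round(1))
circ(k([(193,480),(395,480),(294,403),(294,565)]),223.6,"cap")
circ(k([(146,180),(437,180),(292,38),(190,78),(394,78),(188,275),(398,275)]),100,"pad")
E
```

```text
cap [ 646.4 -116.2] diam 29.4 [ 0.1  0.1 -0.1 -0.1]
pad [ 645.4 -116. ] diam 88.6 [-0.3 -0.6  0.4  0.  -0.   0.   0.5]
```

>>> play_rows --pt "0 0 -12 0 0 0 255" --pt "0 0 -9 0 0 0 255" --pt "0 0 -4.5 0 0 0 255" --pt "0 0 0 0 0 0 255" --pt "0 0 0 0 0 0 255" --pt "0 0 0 0 0 0 0" --pt "0 0 0 0 0 0 0" --pt "0 0 0 0 0 0 0" --pt "0 0 0 0 0 0 0" --pt "0 0 0 0 0 0 0" --pt "0 0 15 0 0 0 0" --pt "0 0 25 0 0 0 0" --pt "0 0 30 0 0 0 0" --pt "0 0 30 0 0 0 0" --pt "0 0 30 0 0 0 0" --pt "0 20 20 0 0 0 0" --pt "0 35 5 0 0 0 0" --pt "0 40 0 0 0 0 0" --pt "-6 40 0 0 0 0 0" --pt "-6 40 0 0 0 0 0"

```text
t: 17.65
tool_pos: [635.5, 58.6, 298.2]
eef_rot: [0.286, 0.958, 0.0, -0.0]
contact_force: [0.9, -0.1, -0.1]
width: 85.5
```

>>> play_rows --pt "0 40 0 0 0 0 0" --pt "0 27 0 0 0 0 0" --pt "0 0 0 0 0 0 0" --pt "0 0 0 0 0 0 0"

```text
t: 18.15
tool_pos: [635.8, 122.9, 298.1]
eef_rot: [0.286, 0.958, -0.0, 0.0]
contact_force: [-0.7, -0.6, 0.4]
width: 85.2
```

```bash
python3 w.py w7; python3 - <<'E'
import cv2
from workcell import manip
cv2.imwrite('pics/s7.png',manip.capture('scene')['frame'])
im=cv2.imread("pics/w7.png"); cv2.imwrite("pics/w7z.png",cv2.resize(im[90:270,160:360],None,fx=3,fy=3,interpolation=cv2.INTER_CUBIC))
E
```

```text
18.15 [635.8 122.9 298.1] jawaxis deg 56.7 tz [ 0.e+00 -3.e-04 -1.e+00] w 85.2 F [-0.7 -0.6  0.4] q [-0.5   0.52  0.34  1.47 -0.18  1.18  0.86]
```

View pics/w7z.png

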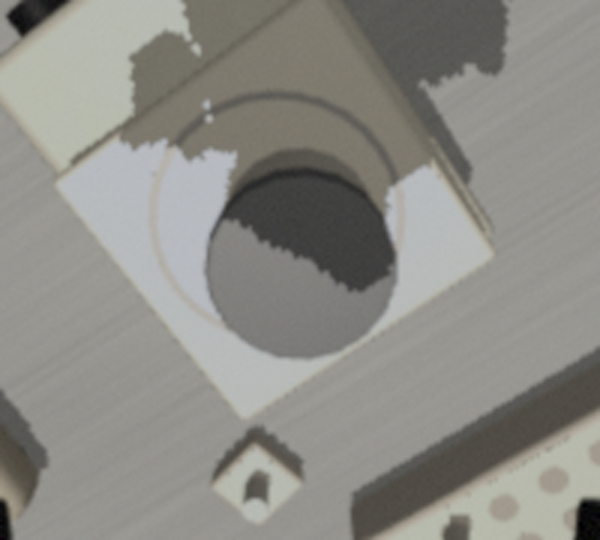

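View pics/s7.png

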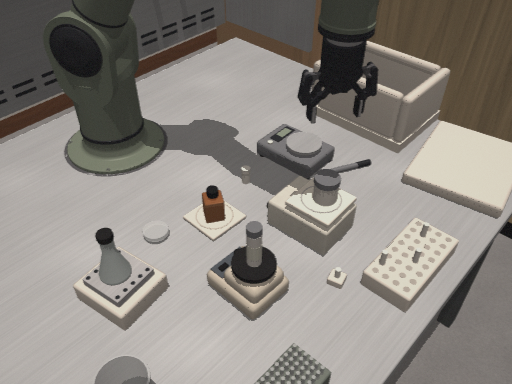

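The tube stands on the mixer. In the wrist crop the jar lid is at (302,263) and the stirrer circle is around (278,215).

```bash
python3 - <<'E'
import pickle; from h import *
c=pickle.load(open("pics/w7.pkl","rb"))
k=lambda p:(np.array(p,float)+.5)/3-.5+np.array([160,90])
def circ(pts,z,nm):
    P=pix2plane(c,pts,z)[:,:2]; s=np.linalg.lstsq(np.c_[2*P,np.ones(len(P))],(P**2).sum(1),rcond=None)[0]; r=np.sqrt(s[2]+s[0]**2+s[1]**2); print(nm,s[:2].round(1),"diam",2*r.round(1),(np.linalg.norm(P-s[:2],axis=1)-r).round(1))
circ(k([(206,263),(397,258),(300,170),(302,357),(240,195),(362,190),(235,330),(368,330)]),162,"lid")
circ(k([(152,215),(275,94),(402,215),(175,145),(335,110),(383,160),(185,295),(222,323)]),100,"ring")
S=pix2plane(c,k([(57,183),(246,418),(493,252)]),100); print(S.round(1).tolist(),(S[0]+S[2])/2,np.linalg.norm(S[0]-S[1]),np.linalg.norm(S[2]-S[1]))
E
```

```text
lid [637.6 126.6] diam 57.2 [-0.  -0.3  0.4  0.3 -0.4  0.3 -0.  -0.2]
ring [633.7 118.8] diam 88.4 [ 0.2  0.2  0.8  0.1 -0.2 -0.8 -0.3 -0.1]
[[580.1, 61.4, 100.0], [692.2, 66.1, 100.0], [686.6, 177.8, 100.0]] [633.30503089 119.62773433 100.        ] 112.27394481302726 111.88934231974505
```

>>> play_rows --pt "1.5 3 -16 0 0 0 0" --pt "0 0 -30 0 0 0 0" --pt "0 0 -30 0 0 0 0" --pt "0 0 -30 0 0 0 0" --pt "0 0 -25 0 0 0 0" --pt "0 0 -18 0 0 0 0" --pt "0 0 -12 0 0 0 0" --pt "0 0 -5 0 0 0 0" --pt "0 0 0 0 0 0 255" --pt "0 0 0 0 0 0 255" --pt "0 0 0 0 0 0 255" --pt "0 0 0 0 0 0 255" --pt "0 0 0 0 0 0 255" --pt "0 0 0 0 0 0 255"

```text
t: 20.0
tool_pos: [638.1, 125.9, 132.9]
eef_rot: [0.287, 0.958, 0.0, 0.001]
contact_force: [-1.2, 0.1, 5.4]
width: 56.3
```

```bash
python3 w.py w8; python3 - <<'E'
import cv2
im=cv2.imread("pics/w8.png"); cv2.imwrite("pics/w8z.png",cv2.resize(im[130:384,130:390],None,fx=2.2,fy=2.2,interpolation=cv2.INTER_CUBIC))
E
```

```text
20.0 [638.1 125.9 132.9] jawaxis deg 56.7 tz [ 1.4e-03  3.0e-04 -1.0e+00] w 56.3 F [-1.2  0.1  5.4] q [-0.47  0.69  0.28  1.62 -0.24  0.86  0.9 ]
```

View pics/w8z.png

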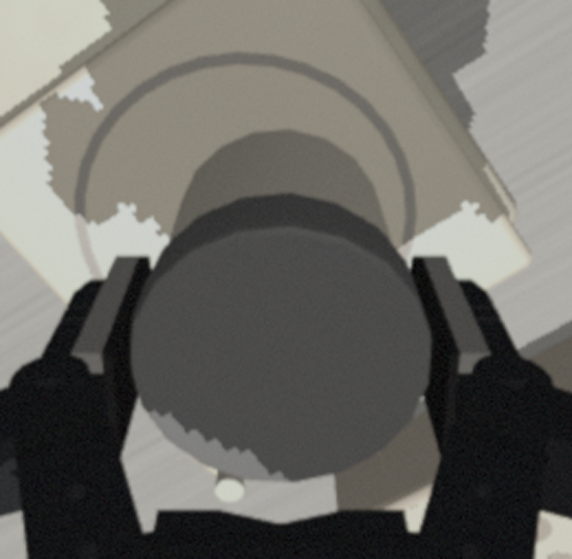

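```bash
python3 - <<'E'
import pickle; from h import *
c=pickle.load(open("pics/w8.pkl","rb"))
k=lambda p:(np.array(p,float)+.5)/2.2-.5+np.array([130,130])
def circ(pts,z,nm):
    P=pix2plane(c,pts,z)[:,:2]; s=np.linalg.lstsq(np.c_[2*P,np.ones(len(P))],(P**2).sum(1),rcond=None)[0]; r=np.sqrt(s[2]+s[0]**2+s[1]**2); print(nm,s[:2].round(1),"diam",2*r.round(1),(np.linalg.norm(P-s[:2],axis=1)-r).round(1))
circ(k([(130,350),(432,350),(282,229),(285,481),(170,265),(395,265),(225,473),(345,470)]),162,"lid")
circ(k([(80,195),(240,58),(410,195),(140,90),(355,100)]),100,"ring")
E
```

```text
lid [639.  126.9] diam 56.6 [ 0.  -0.1 -0.7 -0.2  0.3  0.5  0.1  0. ]
ring [634.  118.6] diam 89.0 [-0.1  0.1  0.2  0.2 -0.3]
```

>>> play_rows --pt "0 0 8 0 0 0 255" --pt "0 0 16 0 0 0 255" --pt "0 0 16 0 0 0 255" --pt "-14 13 0 0 0 0 255" --pt "-24 22 0 0 0 0 255" --pt "-24 22 0 0 0 0 255" --pt "-24 22 0 0 0 0 255" --pt "-24 22 0 0 0 0 255" --pt "-24 22 0 0 0 0 255" --pt "-24 22 0 0 0 0 255" --pt "-20 18 0 0 0 0 255" --pt "-16 12 -10 0 0 0 255" --pt "0 0 -20 0 0 0 255" --pt "0 0 -16 0 0 0 255" --pt "0 0 0 0 0 0 255" --pt "0 0 0 0 0 0 255"

```text
t: 22.05
tool_pos: [443.9, 300.8, 126.1]
eef_rot: [0.287, 0.958, 0.0, 0.0]
contact_force: [0.0, 0.2, -0.5]
width: 56.4
```

```bash
python3 w.py w9; python3 - <<'E'
import cv2
im=cv2.imread("pics/w9.png"); cv2.imwrite("pics/w9z.png",cv2.resize(im[130:384,130:390],None,fx=2.2,fy=2.2,interpolation=cv2.INTER_CUBIC))
E
```

```text
22.05 [443.9 300.8 126.1] jawaxis deg 56.7 tz [ 2.e-04  0.e+00 -1.e+00] w 56.4 F [ 0.   0.2 -0.5] q [-0.91  0.54  0.28  1.94 -0.22  0.69  0.49]
```

View pics/w9z.png

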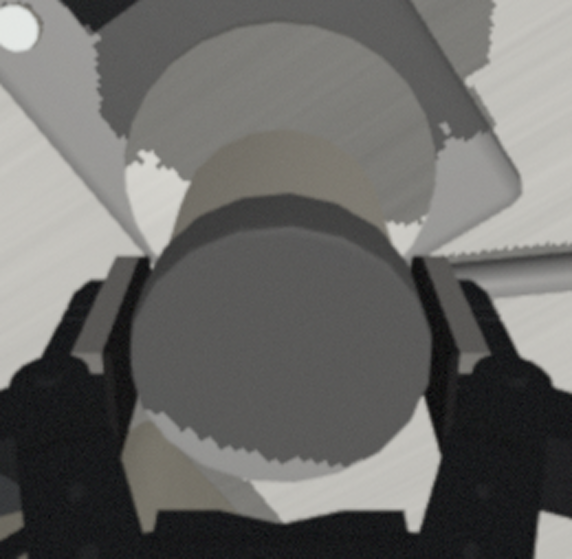

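>>> play_rows --pt "0 0 -14 0 0 0 255" --pt "0 0 -9 0 0 0 255" --pt "0 0 -5 0 0 0 255" --pt "0 0 0 0 0 0 255" --pt "0 0 0 0 0 0 255" --pt "0 0 0 0 0 0 0" --pt "0 0 0 0 0 0 0" --pt "0 0 0 0 0 0 0" --pt "0 0 0 0 0 0 0" --pt "0 0 12 0 0 0 0" --pt "0 0 25 0 0 0 0" --pt "0 0 30 0 0 0 0" --pt "0 0 30 0 0 0 0" --pt "0 0 30 0 0 0 0" --pt "0 0 30 0 0 0 0" --pt "0 0 25 0 0 0 0" --pt "0 0 0 0 0 0 0"

```text
t: 24.22
tool_pos: [444.2, 301.2, 282.1]
eef_rot: [0.287, 0.958, 0.002, 0.001]
contact_force: [0.2, 0.3, -0.6]
width: 85.5
```

```bash
python3 w.py w10; python3 - <<'E'
import cv2
im=cv2.imread("pics/w10.png"); cv2.imwrite("pics/w10z.png",cv2.resize(im[70:270,160:360],None,fx=2.8,fy=2.8,interpolation=cv2.INTER_CUBIC))
E
```

```text
24.225 [444.2 301.2 282.1] jawaxis deg 56.7 tz [ 0.0025  0.0025 -1.    ] w 85.5 F [ 0.2  0.3 -0.6] q [-0.98  0.34  0.35  1.79 -0.13  1.03  0.42]
```

View pics/w10z.png

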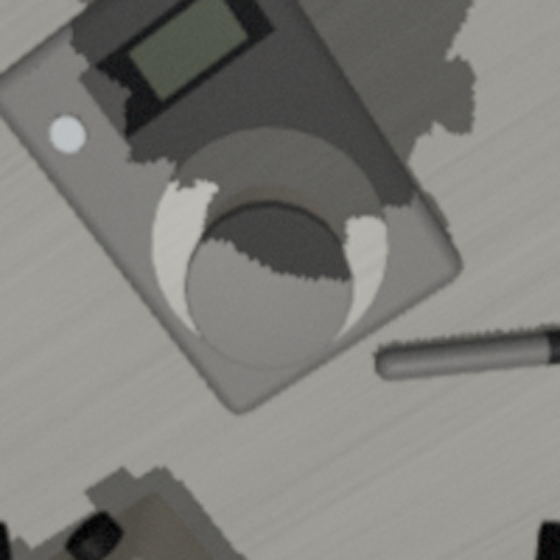

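The jar stands centred on the pan: its lid is at zoomed x≈270, matching the pan centre at 269.5. Next is the flask.

>>> play_rows --pt "0 -20 10 0 0 0 0" --pt "0 -35 10 0 0 0 0" --pt "0 -40 0 0 0 0 0" --pt "0 -40 0 0 0 0 0" --pt "0 -40 0 0 0 0 0" --pt "0 -40 0 0 0 0 0" --pt "0 -40 0 0 0 0 0" --pt "0 -40 0 0 0 0 0" --pt "0 -40 0 0 0 0 0" --pt "0 -40 0 0 0 0 0" --pt "0 -40 0 0 0 0 0" --pt "0 -40 0 0 0 0 0" --pt "0 -40 0 0 0 0 0" --pt "0 -40 0 0 0 0 0" --pt "0 -40 0 0 0 0 0" --pt "0 -20 0 0 0 0 0" --pt "0 -8 0 0 0 0 0" --pt "0 0 0 0 0 0 0" --pt "0 0 0 0 0 0 0"

```text
t: 26.65
tool_pos: [443.6, -301.2, 299.8]
eef_rot: [0.286, 0.958, 0.0, -0.0]
contact_force: [-0.6, 0.0, 0.3]
width: 85.4
```

```bash
python3 w.py w11; python3 - <<'E'
import cv2
im=cv2.imread("pics/w11.png"); cv2.imwrite("pics/w11z.png",cv2.resize(im[70:270,150:370],None,fx=3,fy=3,interpolation=cv2.INTER_CUBIC))
E
```

```text
26.65 [ 443.6 -301.2  299.8] jawaxis deg 56.8 tz [-0.e+00  5.e-04 -1.e+00] w 85.4 F [-0.6  0.   0.3] q [-0.01  0.37  0.66  1.77 -0.25  1.09  1.73]
```

View pics/w11z.png

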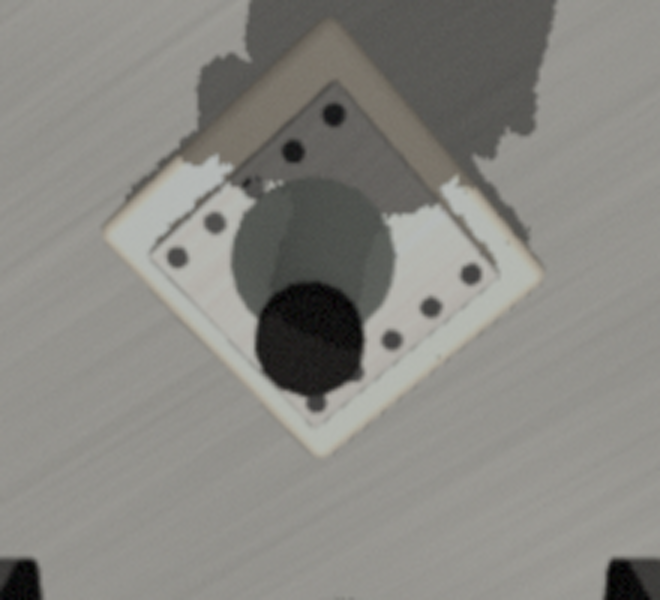

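The flask stopper is at zoomed (310,338), its base circle is centred near (313,260), and the end holes are at (334,114), (178,257), (471,274) and (316,403).

```bash
python3 - <<'E'
import pickle; from h import *
c=pickle.load(open("pics/w11.pkl","rb"))
k=lambda p:(np.array(p,float)+.5)/3-.5+np.array([150,70])
def circ(pts,z,nm):
    P=pix2plane(c,pts,z)[:,:2]; s=np.linalg.lstsq(np.c_[2*P,np.ones(len(P))],(P**2).sum(1),rcond=None)[0]; r=np.sqrt(s[2]+s[0]**2+s[1]**2); print(nm,s[:2].round(1),"diam",2*r.round(1),(np.linalg.norm(P-s[:2],axis=1)-r).round(1))
circ(k([(256,338),(364,338),(310,283),(310,395)]),180,"stopper")
circ(k([(232,255),(313,178),(395,258),(250,205),(370,200),(378,308),(248,308)]),65,"base")
H=pix2plane(c,k([(334,114),(178,257),(316,403),(471,274)]),65); print(H.mean(0),[np.linalg.norm(H[i]-H[i-1]).round(1) for i in range(4)])
Q=pix2plane(c,k([(336,82),(152,253),(315,424),(498,270)]),65); print(Q.mean(0))
E
```

```text
stopper [ 441.1 -302.3] diam 31.6 [-0.7 -0.7  0.7  0.6]
base [ 443.5 -304. ] diam 64.6 [-0.4 -0.1 -0.1  0.3  0.1  0.   0.2]
[ 447.76487713 -301.27515132   65.        ] [np.float64(82.1), np.float64(81.9), np.float64(81.9), np.float64(82.2)]
[ 446.73623417 -300.38770202   65.        ]
```

>>> play_rows --pt "-1.5 -1.8 -20 0 0 0 0" --pt "0 0 -30 0 0 0 0" --pt "0 0 -30 0 0 0 0" --pt "0 0 -30 0 0 0 0" --pt "0 0 -28 0 0 0 0" --pt "0 0 -18 0 0 0 0" --pt "0 0 -12 0 0 0 0" --pt "0 0 -6 0 0 0 0" --pt "0 0 0 0 0 0 255" --pt "0 0 0 0 0 0 255" --pt "0 0 0 0 0 0 255" --pt "0 0 0 0 0 0 255" --pt "0 0 0 0 0 0 255" --pt "0 0 0 0 0 0 255" --pt "0 0 0 0 0 0 255"

```text
t: 28.58
tool_pos: [442.2, -304.2, 126.3]
eef_rot: [0.287, 0.958, -0.0, 0.0]
contact_force: [-1.8, -0.6, 6.9]
width: 27.1
```

```bash
python3 w.py w12; python3 - <<'E'
import cv2
im=cv2.imread("pics/w12.png"); cv2.imwrite("pics/w12z.png",cv2.resize(im[100:384,110:410],None,fx=2.1,fy=2.1,interpolation=cv2.INTER_CUBIC))
E
```

```text
28.575 [ 442.2 -304.2  126.3] jawaxis deg 56.7 tz [ 6.e-04 -4.e-04 -1.e+00] w 27.1 F [-1.8 -0.6  6.9] q [ 0.12  0.59  0.52  1.95 -0.43  0.72  1.89]
```

View pics/w12z.png

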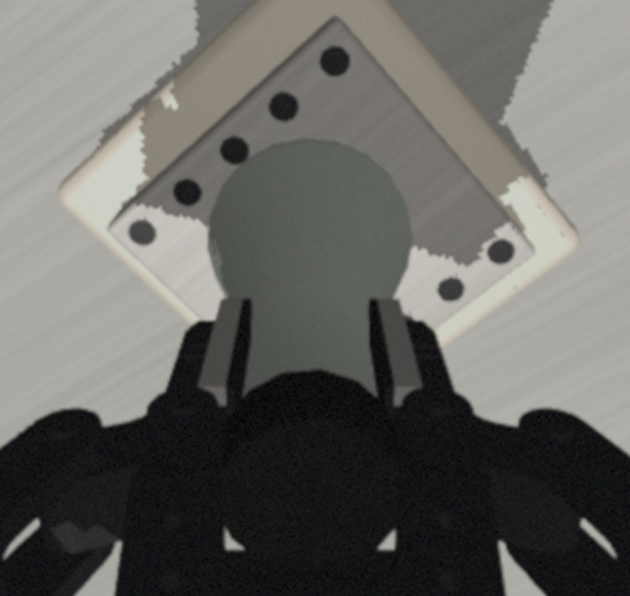

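```bash
python3 - <<'E'
import pickle; from h import *
c=pickle.load(open("pics/w12.pkl","rb"))
k=lambda p:(np.array(p,float)+.5)/2.1-.5+np.array([110,100])
def circ(pts,z,nm):
    P=pix2plane(c,pts,z)[:,:2]; s=np.linalg.lstsq(np.c_[2*P,np.ones(len(P))],(P**2).sum(1),rcond=None)[0]; r=np.sqrt(s[2]+s[0]**2+s[1]**2); print(nm,s[:2].round(1),"diam",2*r.round(1),(np.linalg.norm(P-s[:2],axis=1)-r).round(1))
circ(k([(208,235),(310,139),(412,235),(250,157),(370,157),(222,285),(400,285)]),65,"base")
circ(k([(222,490),(397,490),(310,415)]),180,"stopper")
h=k([(335,61),(142,232),(501,251)]); P=pix2plane(c,h,65);print((P[1]+P[2])/2)
E
```

```text
base [ 444.9 -304.2] diam 66.6 [-0.3  0.2 -0.5  0.2  0.   0.1  0.4]
stopper [ 440.6 -301.8] diam 28.2 [-0.  0.  0.]
[ 447.51146259 -301.30591334   65.        ]
```

>>> play_rows --pt "0 0 10 0 0 0 255" --pt "0 0 25 0 0 0 255" --pt "0 0 30 0 0 0 255" --pt "0 0 30 0 0 0 255" --pt "0 0 30 0 0 0 255" --pt "8 17 20 0 0 0 255" --pt "14 31 0 0 0 0 255" --pt "16 36 0 0 0 0 255" --pt "16 36 0 0 0 0 255" --pt "16 36 0 0 0 0 255" --pt "16 36 0 0 0 0 255" --pt "16 36 0 0 0 0 255" --pt "16 36 0 0 0 0 255" --pt "16 36 0 0 0 0 255" --pt "16 36 0 0 0 0 255" --pt "16 36 0 0 0 0 255" --pt "16 36 0 0 0 0 255" --pt "9 14 0 0 0 0 255" --pt "0 0 0 0 0 0 255"

```text
t: 31.0
tool_pos: [633.1, 118.6, 270.7]
eef_rot: [0.286, 0.958, -0.0, -0.0]
contact_force: [-0.9, -0.7, -2.3]
width: 27.0
```

>>> play_rows --pt "0 0 -20 0 0 0 255" --pt "0 0 -30 0 0 0 255" --pt "0 0 -25 0 0 0 255" --pt "0 0 -12 0 0 0 255" --pt "0 0 0 0 0 0 255" --pt "0 0 0 0 0 0 255"

```text
t: 31.75
tool_pos: [633.5, 117.8, 184.9]
eef_rot: [0.287, 0.958, 0.0, 0.001]
contact_force: [0.3, -0.0, -0.7]
width: 27.0
```

```bash
python3 w.py w13; python3 - <<'E'
import cv2
im=cv2.imread("pics/w13.png"); cv2.imwrite("pics/w13z.png",cv2.resize(im[100:384,110:410],None,fx=2.1,fy=2.1,interpolation=cv2.INTER_CUBIC))
E
```

```text
31.75 [633.5 117.8 184.9] jawaxis deg 56.7 tz [ 1.3e-03  2.0e-04 -1.0e+00] w 27.0 F [ 0.3 -0.  -0.7] q [-0.6   0.66  0.52  1.61 -0.38  0.97  1.03]
```

View pics/w13z.png

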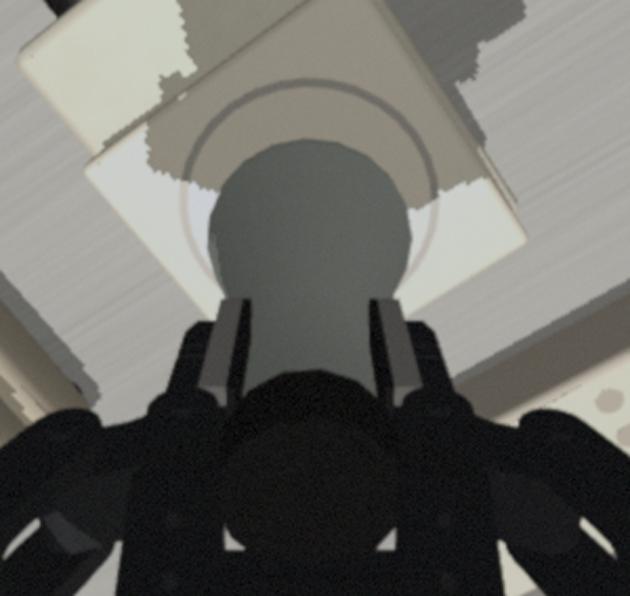

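>>> play_rows --pt "0 0 -12 0 0 0 255" --pt "0 0 -7 0 0 0 255" --pt "0 0 -4.3 0 0 0 255" --pt "0 0 0 0 0 0 255" --pt "0 0 0 0 0 0 255" --pt "0 0 0 0 0 0 0" --pt "0 0 0 0 0 0 0" --pt "0 0 0 0 0 0 0" --pt "0 0 0 0 0 0 0" --pt "0 0 0 0 0 0 0" --pt "0 0 15 0 0 0 0" --pt "0 0 25 0 0 0 0" --pt "0 0 30 0 0 0 0" --pt "0 0 30 0 0 0 0" --pt "0 0 30 0 0 0 0" --pt "0 0 10 0 0 0 0" --pt "0 0 0 0 0 0 0" --pt "0 0 0 0 0 0 0"

```text
t: 34.05
tool_pos: [632.7, 118.2, 299.6]
eef_rot: [0.286, 0.958, -0.0, -0.001]
contact_force: [0.2, 0.5, -0.2]
width: 85.2
```

```bash
python3 w.py w14; python3 - <<'E'
import cv2
im=cv2.imread("pics/w14.png"); cv2.imwrite("pics/w14z.png",cv2.resize(im[60:270,130:390],None,fx=2.6,fy=2.6,interpolation=cv2.INTER_CUBIC))
E
```

```text
34.05 [632.7 118.2 299.6] jawaxis deg 56.7 tz [-1.3e-03 -4.0e-04 -1.0e+00] w 85.2 F [ 0.2  0.5 -0.2] q [-0.63  0.55  0.57  1.48 -0.31  1.2   0.97]
```

View pics/w14z.png

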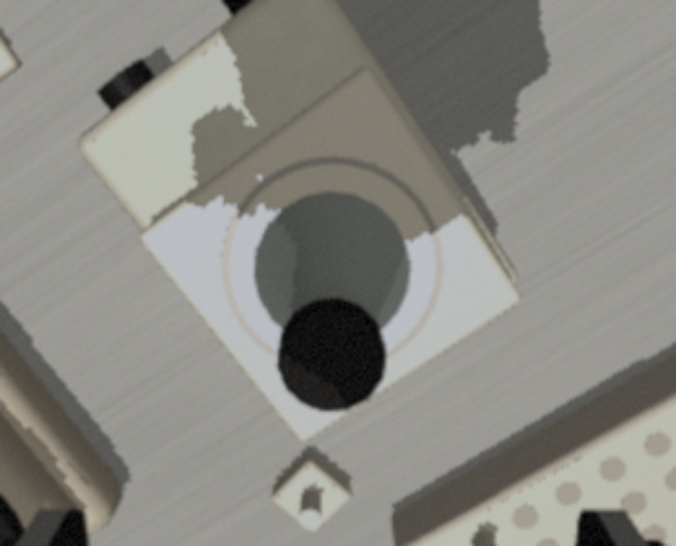

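>>> play_rows --pt "-12 -8 0 0 0 0 0" --pt "-26 -17.5 0 0 0 0 0" --pt "-28 -19 0 0 0 0 0" --pt "-28 -19 0 0 0 0 0" --pt "-28 -19 -10 0 0 0 0" --pt "-28 -19 -20 0 0 0 0" --pt "-28 -19 -20 0 0 0 0" --pt "-20 -13.5 -10 0 0 0 0" --pt "-8 -5 -10 0 0 0 0" --pt "0 0 0 0 0 0 0" --pt "0 0 0 0 0 0 0"

```text
t: 35.48
tool_pos: [427.9, -20.4, 230.7]
eef_rot: [0.286, 0.958, -0.0, 0.0]
contact_force: [-0.7, -0.6, 0.4]
width: 85.4
```

```bash
python3 w.py w15; python3 - <<'E'
import cv2
im=cv2.imread("pics/w15.png"); cv2.imwrite("pics/w15z.png",cv2.resize(im[60:270,150:360],None,fx=2.8,fy=2.8,interpolation=cv2.INTER_CUBIC))
E
```

```text
35.475 [427.9 -20.4 230.7] jawaxis deg 56.7 tz [ 4.e-04 -3.e-04 -1.e+00] w 85.4 F [-0.7 -0.6  0.4] q [-0.62  0.25  0.64  2.11 -0.2   0.84  1.12]
```

View pics/w15z.png

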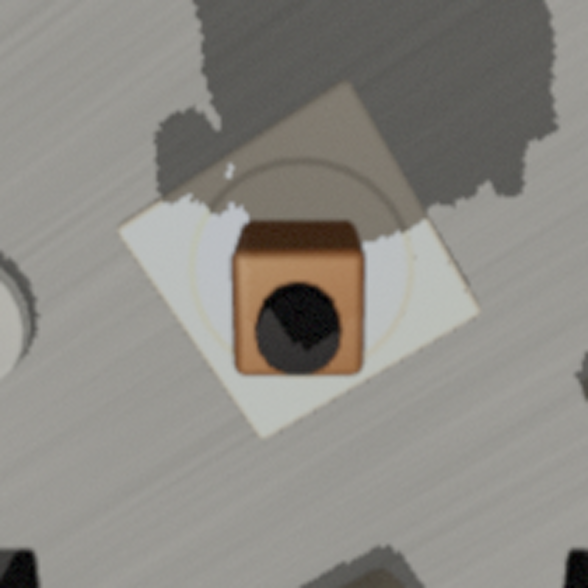

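>>> play_rows --pt "-0.9 -0.6 -20 0 0 0 0" --pt "0 0 -30 0 0 0 0" --pt "0 0 -30 0 0 0 0" --pt "0 0 -30 0 0 0 0" --pt "0 0 -30 0 0 0 0" --pt "0 0 -26 0 0 0 0" --pt "0 0 -16 0 0 0 0" --pt "0 0 -10 0 0 0 0" --pt "0 0 0 0 0 0 255" --pt "0 0 0 0 0 0 255" --pt "0 0 0 0 0 0 255" --pt "0 0 0 0 0 0 255" --pt "0 0 0 0 0 0 255" --pt "0 0 0 0 0 0 255"

```text
t: 37.28
tool_pos: [426.6, -21.3, 39.2]
eef_rot: [0.286, 0.958, 0.0, 0.001]
contact_force: [-0.5, -0.7, 7.5]
width: 45.8
```

```bash
python3 w.py w16; python3 - <<'E'
import cv2
im=cv2.imread("pics/w16.png"); cv2.imwrite("pics/w16z.png",cv2.resize(im[120:384,120:400],None,fx=2.1,fy=2.1,interpolation=cv2.INTER_CUBIC))
E
```

```text
37.275 [426.6 -21.3  39.2] jawaxis deg 56.7 tz [ 1.2e-03  2.0e-04 -1.0e+00] w 45.8 F [-0.5 -0.7  7.5] q [-0.33  0.61  0.32  2.25 -0.54  0.35  1.44]
```

View pics/w16z.png

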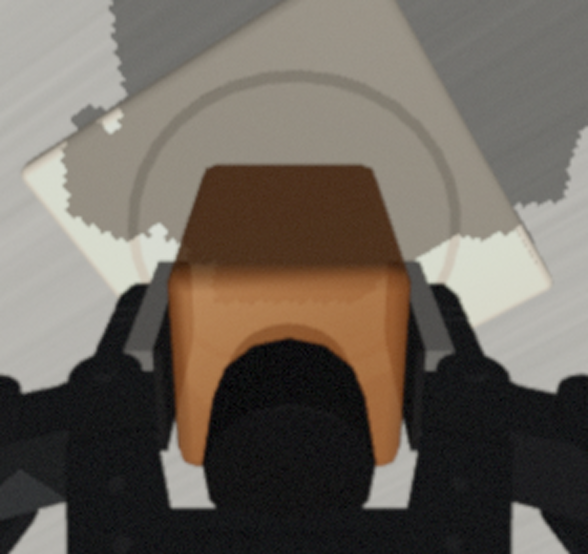

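>>> play_rows --pt "0 0 10 0 0 0 255" --pt "0 0 25 0 0 0 255" --pt "0 0 30 0 0 0 255" --pt "0 0 30 0 0 0 255" --pt "2 -16 25 0 0 0 255" --pt "2 -30 0 0 0 0 255" --pt "3 -35 0 0 0 0 255" --pt "3 -35 0 0 0 0 255" --pt "3 -35 0 0 0 0 255" --pt "3 -35 0 0 0 0 255" --pt "2 -35 0 0 0 0 255" --pt "1 -30 0 0 0 0 255" --pt "1 -20 0 0 0 0 255" --pt "0 -9.7 -14 0 0 0 255" --pt "0 0 -20 0 0 0 255" --pt "0 0 -10 0 0 0 255" --pt "0 0 0 0 0 0 255" --pt "0 0 0 0 0 0 255"

```text
t: 39.58
tool_pos: [446.4, -302.1, 115.0]
eef_rot: [0.286, 0.958, -0.0, 0.0]
contact_force: [0.5, -0.4, -1.6]
width: 44.9
```

```bash
python3 w.py w17; python3 - <<'E'
import cv2
im=cv2.imread("pics/w17.png"); cv2.imwrite("pics/w17z.png",cv2.resize(im[120:384,120:400],None,fx=2.1,fy=2.1,interpolation=cv2.INTER_CUBIC))
E
```

```text
39.575 [ 446.4 -302.1  115. ] jawaxis deg 56.7 tz [ 5.e-04 -3.e-04 -1.e+00] w 44.9 F [ 0.5 -0.4 -1.6] q [ 0.14  0.61  0.49  1.95 -0.43  0.69  1.88]
```

View pics/w17z.png

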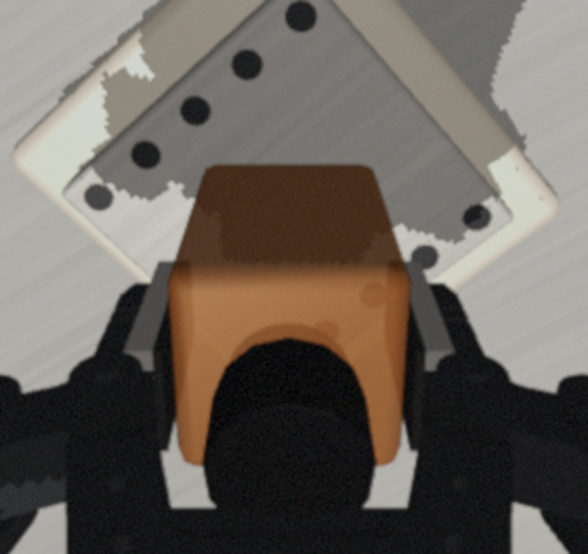

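```bash
python3 - <<'E'
import pickle; from h import *
c=pickle.load(open("pics/w17.pkl","rb"))
k=lambda p:(np.array(p,float)+.5)/2.1-.5+np.array([120,120])
h=pix2plane(c,k([(98,197),(477,217)]),65); print("block",h.mean(0))
b=pix2plane(c,k([(205,165),(376,165)]),85.8); d=b[1]-b[0]; L=np.linalg.norm(d); n=np.array([-d[1],d[0],0])/L; m=b.mean(0)
print("bottle",L,m,m+23*n,m-23*n)
E
```

```text
block [ 447.50256784 -301.4370295    65.        ]
bottle 45.694275137052486 [ 429.99713763 -289.32859778   85.8       ] [ 410.7605675  -276.72088706   85.8       ] [ 449.23370776 -301.93630851   85.8       ]
```

>>> play_rows --pt "0 0 -10 0 0 0 255" --pt "0 0 -7 0 0 0 255" --pt "0 0 -3.8 0 0 0 255" --pt "0 0 0 0 0 0 255" --pt "0 0 0 0 0 0 255" --pt "0 0 0 0 0 0 0" --pt "0 0 0 0 0 0 0" --pt "0 0 0 0 0 0 0" --pt "0 0 0 0 0 0 0" --pt "0 0 0 0 0 0 0" --pt "0 0 12 0 0 0 0" --pt "0 0 25 0 0 0 0" --pt "0 0 30 0 0 0 0" --pt "0 0 30 0 0 0 0" --pt "0 0 30 0 0 0 0" --pt "0 0 30 0 0 0 0" --pt "0 0 30 0 0 0 0" --pt "0 0 20 0 0 0 0" --pt "0 0 0 0 0 0 0" --pt "0 0 0 0 0 0 0"

```text
t: 42.12
tool_pos: [445.9, -301.9, 300.5]
eef_rot: [0.286, 0.958, 0.0, -0.0]
contact_force: [0.0, 0.0, 0.8]
width: 85.3
```

```bash
python3 w.py w18; python3 - <<'E'
import cv2
im=cv2.imread("pics/w18.png"); cv2.imwrite("pics/w18z.png",cv2.resize(im[60:270,150:360],None,fx=2.8,fy=2.8,interpolation=cv2.INTER_CUBIC))
E
```

```text
42.125 [ 445.9 -301.9  300.5] jawaxis deg 56.7 tz [-3.e-04  3.e-04 -1.e+00] w 85.3 F [0.  0.  0.8] q [ 0.    0.37  0.65  1.77 -0.25  1.09  1.72]
```

View pics/w18z.png

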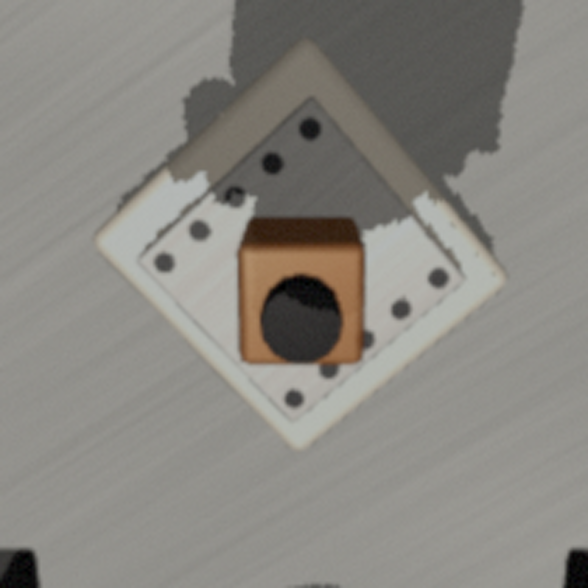

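Now a measured final check of all four. I'll take the wrist fits from the released views, plus fresh scene and top pictures.

```bash
python3 - <<'E'
import pickle; from h import *
from workcell import manip
def mk(n,s,o):
    c=pickle.load(open(f"pics/{n}.pkl","rb")); return c,lambda p:(np.array(p,float)+.5)/s-.5+np.array(o)
def circ(c,pts,z,nm):
    P=pix2plane(c,pts,z)[:,:2]; s=np.linalg.lstsq(np.c_[2*P,np.ones(len(P))],(P**2).sum(1),rcond=None)[0]; r=np.sqrt(s[2]+s[0]**2+s[1]**2); print(nm,s[:2].round(1),"diam",2*r.round(1))
c,k=mk("w18",2.8,(150,60))
print("block",pix2plane(c,k([(310,129),(164,262),(294,399),(438,278)]),65).mean(0).round(1),"bottle",pix2plane(c,k([(237,245),(363,245),(362,363),(242,363)]),127).mean(0).round(1))
c,k=mk("w14",2.6,(130,60))
circ(c,k([(224,265),(441,265),(332,160),(260,195),(405,185)]),100,"ring"); circ(c,k([(254,265),(411,265),(332,192),(280,210),(385,210)]),100,"flask base")
c,k=mk("w10",2.8,(160,70))
circ(c,k([(152,245),(387,245),(270,128),(190,155),(350,158)]),65,"pan"); circ(c,k([(187,285),(353,285),(270,203),(270,369)]),127,"jar")
for n in("scene","top"): cv2.imwrite(f"pics/{n}_end.png",manip.capture(n)["frame"])
im=cv2.imread("pics/top_end.png"); cv2.imwrite("pics/top_endz.png",cv2.resize(im[120:285,110:330],None,fx=3.6,fy=3.6,interpolation=cv2.INTER_CUBIC))
E
```

```text
block [ 447.8 -301.4   65. ] bottle [ 446.7 -301.   127. ]
ring [635.2 119. ] diam 89.6
flask base [634.6 118.7] diam 65.2
pan [443.9 302. ] diam 94.6
jar [444.1 302.1] diam 57.2
```

View pics/scene_end.png

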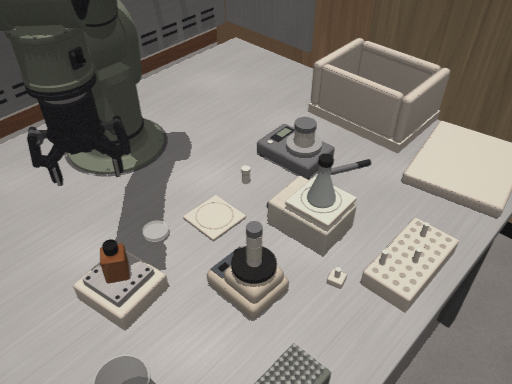

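View pics/top_endz.png

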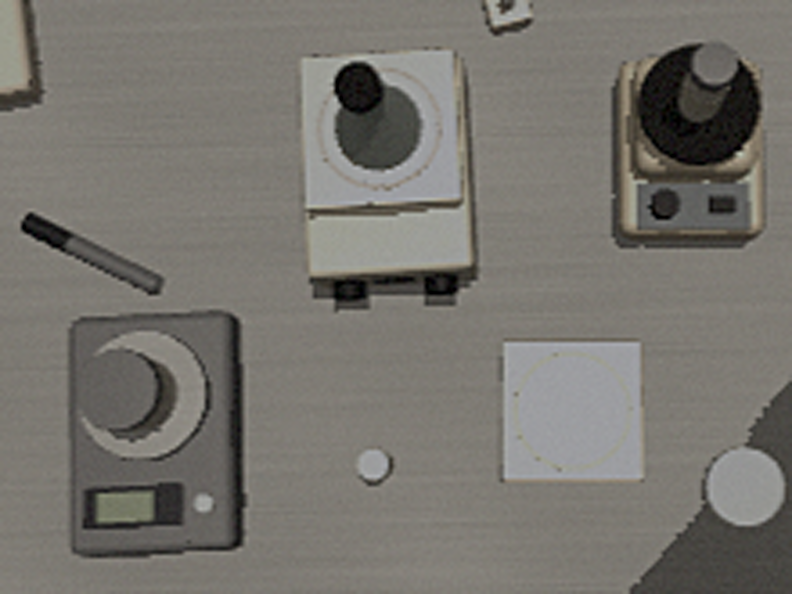

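```bash
python3 - <<'E'
from h import *
from workcell import manip
c=manip.capture("top"); k=lambda p:(np.array(p,float)+.5)/3.6-.5+np.array([110,120])
print("tube cap",pix2plane(c,k([(716,65)]),198).round(1),"pad",pix2plane(c,k([(700,103)]),100).round(1),"vial",pix2plane(c,k([(374,465)]),46).round(1))
manip.close_job()
E
```

```text
tube cap [[ 644.3 -119.1  198. ]] pad [[ 645.4 -119.7  100. ]] vial [[388.3 128.7  46. ]]
the job is handed in; nothing more can be done
```

I put all four containers on their assigned stations and handed the job in at about 42 s. The order was bottle to the tray, tube to the mixer, jar to the balance, flask to the stirrer, then bottle to the cold block.

My last camera checks gave these distances from each pad's middle, against the 15 mm allowed:

| Container | Station | Measured offset |
|---|---|---|
| Tube | mixer | about 1.3 mm (top camera) |
| Flask | stirrer | about 0.7 mm (wrist camera) |
| Jar | balance | about 0.2 mm (wrist camera) |
| Bottle | cold block | about 1.2 mm (wrist camera) |

- **Standing and released:** In the final scene and top pictures all four stand upright on their pads. The gripper is open, high and clear of everything.
- **Vial:** It has not moved measurably: (388.3, 128.7) mm at the end, against (387.9, 128.3) mm at the start.
- **Disagreement:** The top camera read y about 2–7 mm lower than the wrist camera. I went by the wrist camera because the grip positions agreed with it to about 1 mm. The tube's offset is the one figure that comes from the top camera, but both of its points come from the same picture, so a constant shift would cancel out.

No check failed.

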